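Change the microscope from ring light to stage light

ROBOT

A 6-joint arm with a two-finger parallel gripper is mounted at the origin on the work surface. World frame = base frame: x ahead of the robot, y to its left, z up, the work surface at z = 0. Lengths are in mm, angles in rad, forces in N, time in s.
With the tool pointing down it reaches from about 275 to 750 mm from the base axis. Payload 10.2 kg.
Tool frame: the origin (TCP) lies between the finger pads; the fingertips stand 8 mm ahead of it and the grasp point (between the pads) lies 11 mm behind it; z points along the fingers, y is the line along which they close (so a half turn about z gives the same grasp; the last joint's range is limited). The gripper opens to 85 mm and grips with 20 to 120 N. Pads are 22 mm wide; open, the fingers measure 114 mm over their backs; the gripper's body (76 mm by 85 mm) begins 54 mm behind the grasp point. The pads swing forward as they close: fully open they stand 13 mm farther back than shut.
Start: joints at [-1.534, 0.313, 1.498, -0, 1.331, -0.223], TCP at [134.852, -507.391, 239.294] pointing down, gripper open.
Joint ranges: [-2.94, 2.94], [-0.97, 2.17], [0.19, 2.56], [-1.23, 4.37], [0.02, 3.11], [-2.88, 2.88]. Speed limits (rad/s): [2.39, 2.39, 3.01, 3.14, 3.14, 3.14].

INTERFACE

Orientations are given as a unit quaternion [w, x, y, z].
In Python, from rig import * gives the robot as it stands.
- The arm moves only by the shell command python3 -m handwheel 'ROWS' [FORCE]. ROWS is JSON, a list that holds one entry, the list of rows, each a list of 7 numbers: the shift along the world's x, y, z in mm, then the turn, a rotation vector about the world's x, y, z in degrees, then the opening, from -1 (shut) to 1 (fully open). A call has 1 to 8 rows; each row shifts and turns the commanded pose from where the row before left it; what a row does not reach is not made up. A row lasts 1/8 s, in which the tool goes at most 62.5 mm and 10.7 degrees, less where a joint would pass 70% of its speed; a pose out of reach is approached as far as the arm can. A call is refused whole if a number of a shift passes 62.5 or a number of a turn 10.7, either way. A call with a gripper value outside its range is refused whole. The fingers move at their own pace and stop on an object; FORCE is the grip in N (left out, the last holds). Time passes only in rows, so rows that do not move let the fingers close. It gives the time, the measured TCP pose, the force, the opening and the grip force at its end, in the units of the state.
- sense(): the state, without advancing time (a new reading comes with each control period).
- capture(name): name is "side" or "top" or "wrist"; returns a dict with "image" (420x560x3 uint8, red, green, blue), "fx", "fy", "cx", "cy" (pixels), "dist_coeffs" ([k1, k2, p1, p2, k3] as OpenCV has them; the pictures are not rectified), "rvec" (rotation vector, rad) and "tvec" (3), from world to camera coordinates, as OpenCV has them; the wrist camera has in their place "hand_eye" (4x4, takes a point from camera to tool coordinates, whose origin is the TCP and whose axes are the flange's). Camera axes: x right, y down, z forward; pixel columns grow to the right and rows downward; lengths in mm; the calibration is good to about 2 mm. A picture is of the moment at which its call begins: read the wrist's pose just before it. There is no depth.
- finish_job(): hands the job in; it is judged then, once.
The state is a dict: "time_s": time; "joints": joint angles; "dq": joint speeds; "tau": joint torques, N m; "eef_pos": TCP position; "ee_rot": TCP orientation; "force": force on the tool from outside, world axes, zero at the start; "wrist_torque": the same for the moment, N m; "grip_width": opening from 0.0 (shut) to 1.0 (fully open); "grip_force": force on a finger pad.
Only numpy, scipy, OpenCV 4.12 (cv2) and the standard library are available. Lean on these libraries where they do the work, as an engineer would, in place of code of your own. Each camera call takes 0.05 s, during which the arm holds its last target. There are 200 camera calls.

TASK

Change the microscope's lamp supply from the ring light to the stage light: switch the wide rocker fully off, then the slim rocker fully on, then press the round start key all the way down and let it come up again (a rocker is on when its end away from the robot is down, off when its end nearer the robot is down). The supply bears only one lamp at a time, so the two rockers must never be on together, and the start key must not be pressed before the slim rocker is on. Do not press the square key, and do not pick up, shift or knock over any of the things standing about.

Things in the scene. Friction and masses are not known exactly. Their poses are not given: they have to be found in the camera images.
- unit: Lamp supply unit: fixed white box 180 (x) x 290 (y) x 45 mm high; origin under its centre on the table, z up, +x towards its back, away from the robot, turned up to 0.3 rad. In a row along y, 30 mm in front of its centre, 66 mm apart and in any order: wide rocker, slim rocker, round key, square key, all white, on black mounts 74 x 54 mm whose tops are 51 mm above the table.
- wide_rocker (a joint): Ring light switch: rocker 40 mm wide, paddle 61 mm long, hinged across its middle. Rad: +0.22 fully on (end away from the robot down), -0.22 fully off (end nearer the robot down). Starts on. No spring: stays where it is left; friction takes about 2.5 N at 22 mm from the hinge, more nearer the hinge.
- wide_rocker_near (a point): Where to press the wide rocker: point on its top, 22 mm from its hinge towards the near (-x) end. Moves with the paddle: about 70 mm above the table when this end is up, 61 mm when fully down. Its x axis runs along the paddle, away from the robot.
- wide_rocker_far (a point): Where to press the wide rocker: point on its top, 22 mm from its hinge towards the far (+x) end. Moves with the paddle: about 70 mm above the table when this end is up, 61 mm when fully down. Its x axis runs along the paddle, away from the robot.
- slim_rocker (a joint): Stage light switch: rocker 20 mm wide, paddle 61 mm long, hinged across its middle. Rad: +0.22 fully on (end away from the robot down), -0.22 fully off (end nearer the robot down). Starts off. No spring: stays where it is left; friction takes about 2.5 N at 22 mm from the hinge, more nearer the hinge.
- slim_rocker_near (a point): Where to press the slim rocker: point on its top, 22 mm from its hinge towards the near (-x) end. Moves with the paddle: about 70 mm above the table when this end is up, 61 mm when fully down. Its x axis runs along the paddle, away from the robot.
- slim_rocker_far (a point): Where to press the slim rocker: point on its top, 22 mm from its hinge towards the far (+x) end. Moves with the paddle: about 70 mm above the table when this end is up, 61 mm when fully down. Its x axis runs along the paddle, away from the robot.
- round_key (a joint): Start key: round spring push key. Value in m: 0 up, 0.006 fully down; takes 1.2 N to begin and 5 N fully down, and springs back up when released.
- round_key_top (a point): Centre of the top of the round start key, 32 mm across; 63 mm above the table when up.
- square_key (a joint): Square spring push key, same values and spring as the round key. Not to be pressed.
- square_key_top (a point): Centre of the top of the square key, 30 x 30 mm; 63 mm above the table when up.
- vial: Loose pale, clear vial with a white cap, 24 mm across, 45 mm tall, standing on the unit's deck behind the row of keys. Origin at the centre of its underside. A bystander.
- cover_box: Loose small white box, 30 x 50 x 18 mm, lying on the unit's deck behind the row of keys. Origin at the centre of its underside. A bystander.
- dropper: Loose amber bottle with a dark cap, 34 mm across, 75 mm tall, on the table left of the unit. Origin at the centre of its underside. A bystander.
- cup: Loose white sample cup, 64 mm across the rim, 60 mm tall, on the table right of the unit. Origin at the centre of its underside. A bystander.
- forceps: Loose steel forceps, 118 mm long, 7 mm high, lying on the table between the robot and the unit. Origin at the centre of its underside. A bystander.
- dish: Loose pale, clear closed culture dish, 90 mm across, 15 mm high, on the table beyond the unit. Origin at the centre of its underside. A bystander.
- slide_box: Loose green slide box, 80 x 100 x 32 mm, on the table beyond the unit. Origin at the centre of its underside. A bystander.

How it is judged (in metres and radians):
On the way, in this order (a step that is already met when the one before it is completed fails the run):
1. the wide rocker is switched off (value of joint wide_rocker below -0.15 rad), for 0.1 s.
2. the slim rocker is switched on, the wide one staying off (value of joint slim_rocker above 0.15 rad and value of joint wide_rocker below -0.15 rad), for 0.1 s.
3. the round start key is pressed down (4.5 of its 6 mm) (value of joint round_key above 0.0045 m and value of joint slim_rocker above 0.15 rad), for 0.05 s.
At the end, for the whole second after the job is handed in: Wide rocker off (below -0.15 rad), slim rocker on (above 0.15 rad), both keys up again (within 1.5 mm), every bystander at rest within 15 mm of where it stood (all of step 2 and value of joint each of round_key, square_key below 0.0015 m and distance of each of vial, cover_box, dropper, cup, forceps, dish, slide_box from where it was at the start of the episode below 0.015 m and linear speed of each of vial, cover_box, dropper, cup, forceps, dish, slide_box below 0.02 m/s); the robot touches nothing.
It fails at once if both rockers are on together (both past the middle) (value of joint each of wide_rocker, slim_rocker above 0 rad).
It fails at once if the start key is pressed (over 3 mm) before the slim rocker is on (value of joint round_key above 0.003 m and value of joint slim_rocker below 0.1 rad).
It fails at once if the square key is pressed (over 3 mm) (value of joint square_key above 0.003 m).
It fails at once if a bystander is lifted or shifted over 15 mm, or an upright one is tipped (distance of any of vial, cover_box, dropper, cup, forceps, dish, slide_box from where it was at the start of the episode above 0.015 m or angle between any of vial, dropper, cup's own z axis and vertical above 0.4 rad).
It also fails if it takes over 42 s, if anything falls off the work surface, if the arm or the gripper's body presses on something with over 40 N, if the wrist force passes 120 N, or if a joint passes its speed limit or range.

## Working session

There is one attempt and no reset: what is moved stays moved. The work goes in short steps, Python scripts to look and compute and a shell command to move; the robot and the scene stay as the last step left them, time stands still between calls to the robot, and variables do not carry over. Pictures are saved under pics/ and viewed, at most 10 in all, crops included, and the job is handed in when it is done.

```bash
mkdir -p pics; python3 - <<'E'
from rig import *
import cv2, pickle
for n in ("top","side"):
    c=capture(n); pickle.dump(c,open(n+".pkl","wb")); cv2.imwrite(f"pics/{n}0.png",cv2.resize(c["image"][:,:,::-1],(800,600),interpolation=cv2.INTER_CUBIC))
    print(n,c["fx"],c["tvec"],c["rvec"],c["dist_coeffs"])
s=sense();print(s["eef_pos"],s["ee_rot"],s["force"],s["time_s"])
E
```

```text
top 522.248165047275 [  35.62443379  615.34407294 1014.22983363] [ 2.1768729  -2.18558093  0.12145013] [-0.01954587  0.          0.          0.          0.        ]
side 486.75990595925646 [-568.49162682  228.10204551  712.57934573] [ 2.27253263 -0.42263131  0.17782405] [-0.09816237  0.          0.          0.          0.        ]
[ 134.84910879 -507.15530838  238.78571354] [-5.85021181e-04  9.91573249e-01  1.29545924e-01  5.01049038e-05] [-0.19831303  0.09818372 -0.33652102] 0.1
```

View pics/top0.png

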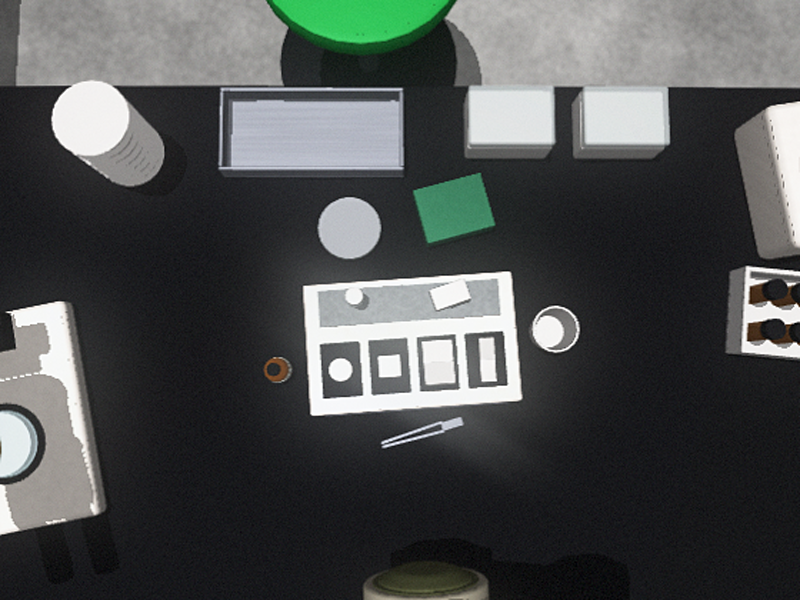

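View pics/side0.png

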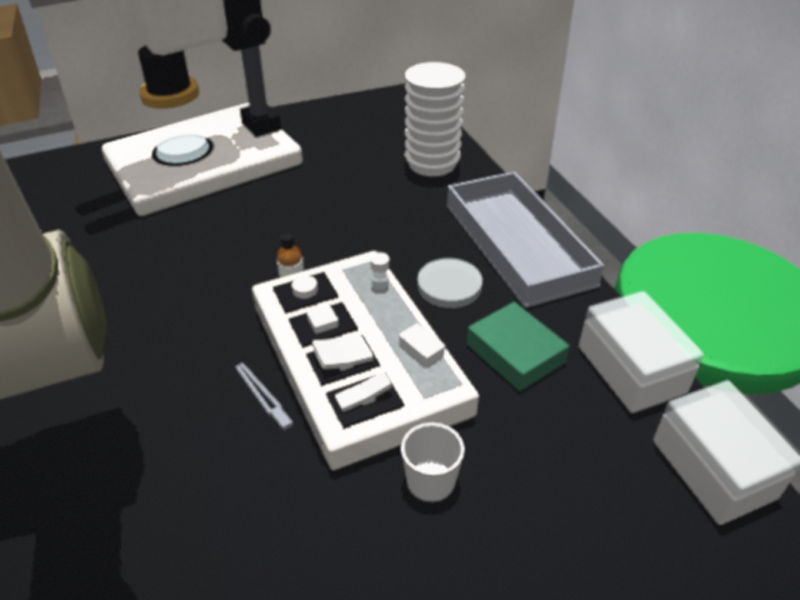

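The top view shows, left to right, the round key (340,370), square key (389,366), wide rocker (438,362) and slim rocker (487,359). The unit's top corners are at about (304,286), (512,272), (521,402) and (311,415). The side view agrees. I'll enlarge crops to get precise pixels.

```bash
python3 - <<'E'
import cv2,pickle
t=pickle.load(open("top.pkl","rb"))["image"][:,:,::-1]; s=pickle.load(open("side.pkl","rb"))["image"][:,:,::-1]
cv2.imwrite("pics/t1.png",cv2.resize(t[185:295,208:368],(800,550),interpolation=cv2.INTER_CUBIC))
cv2.imwrite("pics/s1.png",cv2.resize(s[170:330,170:340],None,fx=3.7,fy=3.7,interpolation=cv2.INTER_CUBIC))
E
```

```text
(no output)
```

View pics/t1.png

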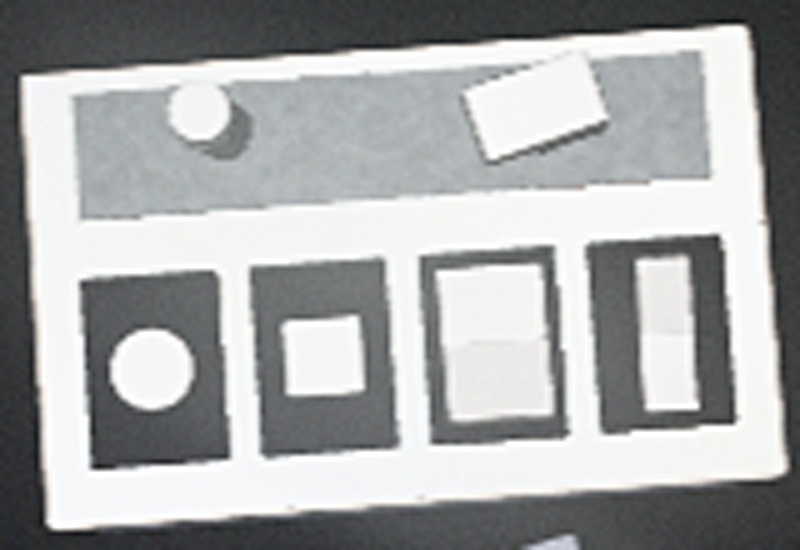

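View pics/s1.png

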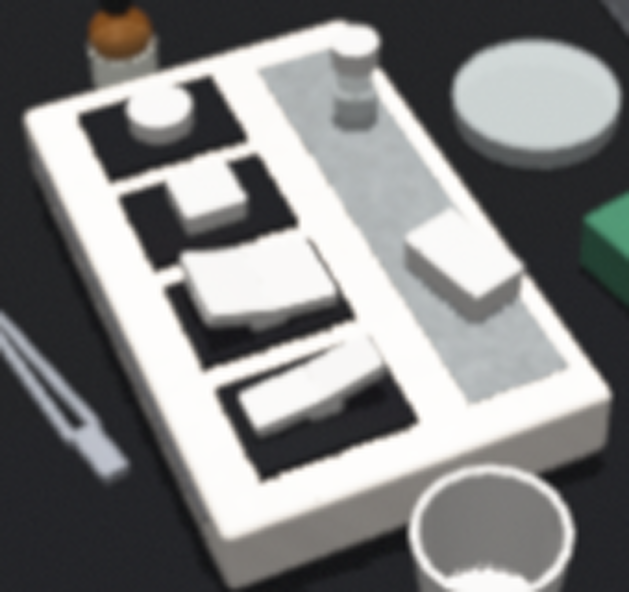

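The crops show clear mount and deck corners in both views. The wide rocker is down at its far end (on) and the slim rocker down at its near end (off). I'll fit the unit pose, with its height left free, to both views.

```bash
cat > fit.py <<'E'
import cv2,pickle,numpy as np
from scipy.optimize import least_squares
def load(n):
    c=pickle.load(open(n+".pkl","rb")); K=np.array([[c["fx"],0,c["cx"]],[0,c["fy"],c["cy"]],[0,0,1]])
    return K,np.array(c["dist_coeffs"]),np.array(c["rvec"]),np.array(c["tvec"])
T,S=load("top"),load("side")
def proj(P,C): return cv2.projectPoints(np.array(P,float).reshape(-1,1,3),C[2],C[3],C[0],C[1])[0][:,0]
def px(a,s,o): return (np.array(a,float)+.5)/s-.5+o
tp=lambda a:px(a,5,np.array([208,185])); sp=lambda a:px(a,3.7,np.array([170,170]))
def mount(y): return [[-30+37,y+27,51],[-30+37,y-27,51],[-30-37,y-27,51],[-30-37,y+27,51]]
deck=[[90,145,45],[90,-145,45],[-90,-145,45],[-90,145,45]]
Y=[99,33,-33,-99]
tm=deck+sum([mount(y) for y in Y],[])
ti=tp([(22,75),(750,27),(787,474),(50,528),(80,282),(218,270),(231,458),(92,468),(250,267),(383,258),(398,447),(263,458),(420,256),(553,246),(568,437),(433,444),(587,242),(722,235),(735,424),(603,433)])
sm=deck+mount(99)+[mount(-99)[i] for i in (1,2,3)]
si=sp([(345,20),(608,395),(222,535),(28,112),(215,77),(247,140),(115,184),(80,118),(418,420),(262,480),(215,385)])
def w(p,M):
    c,s=np.cos(p[2]),np.sin(p[2]); return np.array(M,float)@np.array([[c,s,0],[-s,c,0],[0,0,1]])+[p[0],p[1],p[3]]
if __name__=="__main__":
    def run(use):
        f=lambda p:np.concatenate([(proj(w(p,tm),T)-ti).ravel()*(0 in use),(proj(w(p,sm),S)-si).ravel()*(1 in use)])
        r=least_squares(f,[450,0,0,0],loss="soft_l1"); return r.x,np.sqrt(np.mean(r.fun**2)),f(r.x)
    for u in ((0,1),(0,),(1,)):
        x,e,_=run(u); print(u,x.round(3),e.round(2))
    p=run((0,1))[0]; np.save("p.npy",p)
    for n,(a,b) in {"round":((152,369),(160,104)),"square":((325,356),(206,187))}.items():
        g=least_squares(lambda q:np.r_[(proj(q,T)-tp([a])).ravel(),(proj(q,S)-sp([b])).ravel()],[450,0,60]); print(n,g.x.round(1))
    for n,v in dict(round=(-30,99,63),square=(-30,33,63),wide_near=(-52,-33,70),slim_far=(-8,-99,70),wide_c=(-30,-33,65),slim_c=(-30,-99,65)).items():
        q=w(p,[v]);print(n,q.round(1),((proj(q,T)-[208,185])*5).round(),((proj(q,S)-[170,170])*3.7).round())
E
python3 fit.py
```

```text
(0, 1) [566.926  19.721  -6.218  -2.631] 0.68
(0,) [ 5.66921e+02  1.93670e+01  6.60000e-02 -8.25900e+00] 0.27
(1,) [569.636  29.674  -6.22  -12.872] 0.38
round [530.3 116.5  63.2]
square [534.7  50.3  63.5]
round [[530.6 116.6  60.4]] [[150. 366.]] [[159. 107.]]
square [[534.9  50.7  60.4]] [[322. 354.]] [[205. 190.]]
wide_near [[517.2 -16.6  67.4]] [[498. 399.]] [[209. 287.]]
slim_far [[565.3 -79.6  67.4]] [[661. 273.]] [[361. 358.]]
wide_c [[539.1 -15.1  62.4]] [[493. 342.]] [[256. 279.]]
slim_c [[543.4 -81.   62.4]] [[664. 330.]] [[314. 382.]]
```

```bash
R='[24,30,0,0,0,-0.7,-1]'; python3 -m handwheel '[[[24,30,0,0,0,-0.7,-1],[24,30,0,0,0,-0.7,-1],[24,30,0,0,0,-0.7,-1],[24,30,0,0,0,-0.7,-1],[24,30,0,0,0,-0.7,-1],[24,30,0,0,0,-0.7,-1],[24,30,0,0,0,-0.7,-1],[24,30,0,0,0,-0.7,-1]]]' 40; python3 -m handwheel '[[[24,31,0,0,0,-0.7,-1],[24,31,0,0,0,-0.7,-1],[24,31,0,0,0,-0.7,-1],[24,31,0,0,0,-0.7,-1],[24,31,0,0,0,-0.7,-1],[24,31,0,0,0,-0.7,-1],[0,0,0,0,0,0,-1],[0,0,0,0,0,0,-1]]]'; python3 -c "
from rig import *
s=sense();print(s['eef_pos'],s['ee_rot'],s['force'],s['grip_width'],s['time_s'])"
```

```text
time_s: 1.1
eef_pos: [327.4, -266.2, 239.1]
ee_rot: [-0.0, 0.997, 0.081, -0.0]
force: [-0.4, -0.4, -0.3]
grip_width: -0.002
grip_force: 0.0
time_s: 2.1
eef_pos: [470.5, -81.7, 239.0]
ee_rot: [-0.0, 0.999, 0.044, -0.0]
force: [0.6, -0.5, -0.1]
grip_width: -0.004
grip_force: 0.0
[470.50756108 -81.66152266 239.02964396] [-1.78630393e-05  9.99011714e-01  4.44461792e-02 -3.62585838e-04] [ 0.61727113 -0.46987356 -0.10755103] -0.004242050070906964 2.1
```

```bash
python3 -m handwheel '[[[15,21,0,0,0,-0.7,-1],[15,21,0,0,0,-0.6,-1],[14,22,0,0,0,0,-1],[0,0,-33,0,0,0,-1],[0,0,-33,0,0,0,-1],[0,0,-34,0,0,0,-1],[0,0,0,0,0,0,-1]]]'; cat > wr.py <<'E'
from rig import *
import sys,cv2,numpy as np
from scipy.spatial.transform import Rotation as R
from fit import w
s=sense(); c=capture("wrist"); print(s["eef_pos"].round(1) if hasattr(s["eef_pos"],"round") else s["eef_pos"])
M=np.eye(4); M[:3,:3]=R.from_quat(s["ee_rot"],scalar_first=True).as_matrix(); M[:3,3]=s["eef_pos"]
W=np.linalg.inv(M@np.array(c["hand_eye"])); K=np.array([[c["fx"],0,c["cx"]],[0,c["fy"],c["cy"]],[0,0,1]])
im=c["image"][:,:,::-1].copy(); p=np.load("p.npy"); p[3]=0
P=w(p,[(-30,99,63),(-30,33,63),(-30,-33,65.5),(-30,-99,65.5),(-52,-33,float(sys.argv[2])),(-8,-99,float(sys.argv[3]))])
q=cv2.projectPoints(P.reshape(-1,1,3),cv2.Rodrigues(W[:3,:3])[0],W[:3,3],K,np.array(c["dist_coeffs"]))[0][:,0]
print(q.round())
for u,v in q:
    if 0<=u<560 and 0<=v<420: cv2.drawMarker(im,(int(u),int(v)),(0,0,255),cv2.MARKER_CROSS,9,1)
cv2.imwrite(sys.argv[1],im)
E
python3 wr.py pics/w1.png 70 70
```

```text
time_s: 2.98
eef_pos: [513.5, -18.0, 137.8]
ee_rot: [-0.001, 0.999, 0.032, -0.002]
force: [-0.5, 0.5, 0.1]
grip_width: 0.001
grip_force: 0.0
[513.5 -18.  137.8]
[[ 56. 181.]
 [170. 181.]
 [286. 182.]
 [404. 182.]
 [286. 222.]
 [409. 143.]]
```

View pics/w1.png

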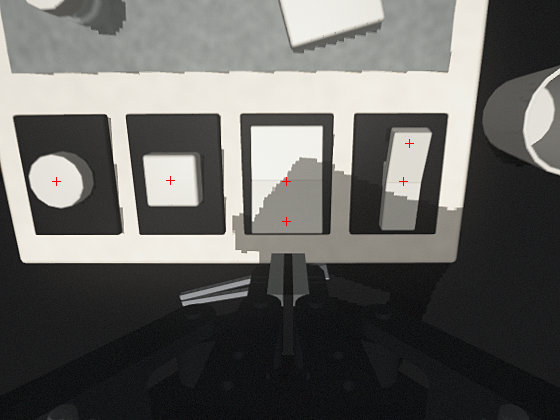

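The wrist view puts every predicted point on its part: wide hinge (286,182), its near point (286,222), slim far point (409,143), round key (56,181). Now pressing the wide rocker's near end.

```bash
python3 -m handwheel '[[[0,0,-25,0,0,0,-1],[0,0,-25,0,0,0,-1],[0,0,-6,0,0,0,-1],[0,0,-3,0,0,0,-1],[0,0,-2,0,0,0,-1],[0,0,0,0,0,0,-1]]]'; python3 -m handwheel '[[[0,0,-1.5,0,0,0,-1],[0,0,-1.5,0,0,0,-1],[0,0,0,0,0,0,-1]]]'; python3 -m handwheel '[[[0,0,-1.5,0,0,0,-1],[0,0,0,0,0,0,-1]]]';
```

```text
time_s: 3.78
eef_pos: [515.1, -17.6, 79.0]
ee_rot: [0.0, 0.999, 0.033, 0.0]
force: [-1.5, -2.0, 2.8]
grip_width: -0.002
grip_force: 1.3
time_s: 4.15
eef_pos: [514.9, -17.4, 75.2]
ee_rot: [-0.0, 0.999, 0.033, -0.0]
force: [-0.5, -0.4, 0.8]
grip_width: 0.003
grip_force: 0.4
time_s: 4.4
eef_pos: [514.9, -17.3, 73.6]
ee_rot: [-0.0, 0.999, 0.033, 0.0]
force: [-0.5, 0.1, -0.2]
grip_width: 0.001
grip_force: 0.1
```

```bash
python3 -m handwheel '[[[0,0,-1.5,0,0,0,-1],[0,0,-1,0,0,0,-1]]]'; python3 -m handwheel '[[[0,0,-1,0,0,0,-1],[0,0,-0.5,0,0,0,-1]]]'; python3 -m handwheel '[[[0,0,-0.5,0,0,0,-1]]]'
```

```text
time_s: 4.65
eef_pos: [514.7, -17.3, 71.3]
ee_rot: [-0.0, 0.999, 0.033, -0.0]
force: [-3.9, -0.5, 3.5]
grip_width: 0.001
grip_force: 2.1
time_s: 4.9
eef_pos: [514.6, -17.4, 69.8]
ee_rot: [-0.0, 0.999, 0.033, -0.0]
force: [-6.4, -0.7, 7.8]
grip_width: 0.001
grip_force: 4.4
time_s: 5.03
eef_pos: [514.6, -17.4, 69.7]
ee_rot: [0.0, 0.999, 0.033, -0.0]
force: [-7.7, -0.0, 13.0]
grip_width: -0.0
grip_force: 6.6
```

```bash
python3 -m handwheel '[[[0,0,-0.5,0,0,0,-1],[0,0,10,0,0,0,-1],[0,0,30,0,0,0,-1],[0,0,30,0,0,0,-1],[0,0,0,0,0,0,-1]]]'; python3 wr.py pics/w2.png 61 70
```

```text
time_s: 5.65
eef_pos: [516.2, -17.6, 140.9]
ee_rot: [0.001, 0.999, 0.033, 0.003]
force: [-0.3, 0.4, 0.2]
grip_width: -0.003
grip_force: 0.0
[516.2 -17.6 140.9]
[[ 60. 186.]
 [173. 186.]
 [286. 187.]
 [401. 187.]
 [286. 221.]
 [407. 149.]]
```

View pics/w2.png

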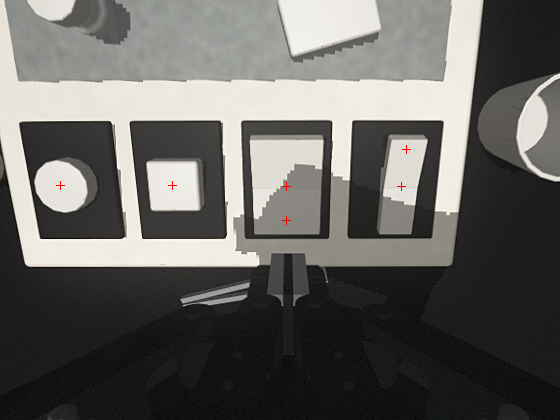

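The wide rocker (286,187) now has its far end raised and shaded like the off slim rocker, so it is off. Next is the slim rocker's far end at (407,149).

```bash
python3 -m handwheel '[[[17,-20,0,0,0,0,-1],[17,-20,0,0,0,0,-1],[18,-22,0,0,0,0,-1],[0,0,-25,0,0,0,-1],[0,0,-25,0,0,0,-1],[0,0,-8,0,0,0,-1],[0,0,-3,0,0,0,-1],[0,0,0,0,0,0,-1]]]'; python3 -m handwheel '[[[0,0,-1.5,0,0,0,-1],[0,0,-1.5,0,0,0,-1],[0,0,-1.5,0,0,0,-1],[0,0,-1.5,0,0,0,-1]]]'
```

```text
time_s: 6.7
eef_pos: [567.0, -79.4, 78.2]
ee_rot: [0.0, 0.999, 0.033, 0.0]
force: [-0.4, -0.3, 0.2]
grip_width: -0.0
grip_force: 0.0
time_s: 7.2
eef_pos: [567.1, -79.5, 71.9]
ee_rot: [0.0, 0.999, 0.033, 0.0]
force: [2.3, 1.0, 4.0]
grip_width: 0.001
grip_force: 1.8
```

```bash
python3 -m handwheel '[[[0,0,-1,0,0,0,-1],[0,0,-1,0,0,0,-1]]]'; python3 -m handwheel '[[[0,0,-0.5,0,0,0,-1],[0,0,-0.5,0,0,0,-1]]]'; python3 -m handwheel '[[[0,0,-0.4,0,0,0,-1],[0,0,0,0,0,0,-1]]]'
```

```text
time_s: 7.45
eef_pos: [567.3, -79.5, 70.0]
ee_rot: [0.0, 0.999, 0.033, 0.001]
force: [3.5, 0.7, 3.4]
grip_width: -0.002
grip_force: 2.1
time_s: 7.7
eef_pos: [567.4, -79.5, 69.6]
ee_rot: [0.0, 0.999, 0.033, 0.001]
force: [1.2, 1.4, 12.1]
grip_width: -0.002
grip_force: 5.8
time_s: 7.95
eef_pos: [567.4, -79.5, 69.6]
ee_rot: [0.0, 0.999, 0.033, 0.001]
force: [1.3, 1.6, 12.7]
grip_width: -0.002
grip_force: 6.2
```

```bash
python3 -m handwheel '[[[0,0,10,0,0,0,-1],[0,0,30,0,0,0,-1],[0,0,30,0,0,0,-1],[-9,20,0,0,0,0,-1],[-9,20,0,0,0,0,-1],[-9,20,0,0,0,0,-1],[-9,20,0,0,0,0,-1],[0,0,0,0,0,0,-1]]]'; python3 wr.py pics/w3.png 61 61
```

```text
time_s: 8.95
eef_pos: [530.1, 2.3, 138.2]
ee_rot: [-0.0, 0.999, 0.034, -0.0]
force: [-0.8, -0.2, -0.3]
grip_width: 0.0
grip_force: 0.0
[530.1   2.3 138.2]
[[ 94. 211.]
 [206. 211.]
 [320. 213.]
 [434. 213.]
 [318. 245.]
 [435. 174.]]
```

View pics/w3.png

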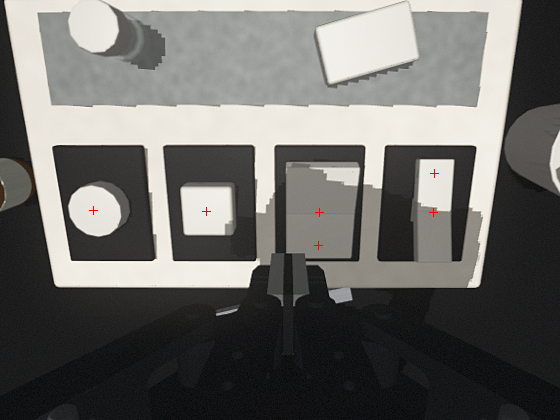

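Slim rocker (434,190) is now on, wide (319,212) off, bystanders undisturbed. Next the round key at (94,211).

```bash
python3 -m handwheel '[[[0,38,0,0,0,0,-1],[0,38,0,0,0,0,-1],[0,38,0,0,0,0,-1],[0,0,-25,0,0,0,-1],[0,0,-25,0,0,0,-1],[0,0,-10,0,0,0,-1],[0,0,-5,0,0,0,-1],[0,0,0,0,0,0,-1]]]'; python3 -m handwheel '[[[0,0,-2,0,0,0,-1],[0,0,-2,0,0,0,-1],[0,0,-2,0,0,0,-1],[0,0,-1,0,0,0,-1]]]'; python3 -m handwheel '[[[0,0,-0.7,0,0,0,-1],[0,0,-0.7,0,0,0,-1]]]'
```

```text
time_s: 10.0
eef_pos: [531.2, 114.4, 73.7]
ee_rot: [0.0, 0.999, 0.033, 0.0]
force: [-0.7, 0.6, 0.9]
grip_width: -0.0
grip_force: 0.0
time_s: 10.5
eef_pos: [531.2, 114.6, 66.7]
ee_rot: [0.0, 0.999, 0.033, 0.001]
force: [1.0, -0.9, 3.4]
grip_width: -0.004
grip_force: 1.8
time_s: 10.75
eef_pos: [531.2, 114.6, 65.3]
ee_rot: [0.0, 0.999, 0.033, 0.001]
force: [1.5, -0.3, 4.0]
grip_width: -0.006
grip_force: 2.3
```

```bash
python3 -m handwheel '[[[0,0,-0.7,0,0,0,-1],[0,0,-0.5,0,0,0,-1]]]'; python3 -m handwheel '[[[0,0,-0.5,0,0,0,-1],[0,0,0,0,0,0,-1]]]'; python3 -m handwheel '[[[0,0,-0.4,0,0,0,-1],[0,0,0,0,0,0,-1]]]'
```

```text
time_s: 11.0
eef_pos: [531.3, 114.6, 64.8]
ee_rot: [0.0, 0.999, 0.033, 0.001]
force: [-3.0, -0.9, 15.6]
grip_width: -0.001
grip_force: 7.9
time_s: 11.25
eef_pos: [531.3, 114.6, 64.8]
ee_rot: [0.0, 0.999, 0.033, 0.001]
force: [-4.3, -0.7, 17.0]
grip_width: 0.002
grip_force: 8.7
time_s: 11.5
eef_pos: [531.3, 114.6, 64.7]
ee_rot: [0.0, 0.999, 0.033, 0.001]
force: [-5.0, -1.0, 21.2]
grip_width: -0.003
grip_force: 10.4
```

Key bottomed. I'll release it and check.

```bash
python3 -m handwheel '[[[0,0,5,0,0,0,-1],[0,0,10,0,0,0,-1],[0,0,30,0,0,0,-1],[0,0,40,0,0,0,-1],[0,-30,30,0,0,0,-1],[0,-30,0,0,0,0,-1],[-20,-20,0,0,0,0,-1],[0,0,0,0,0,0,-1]]]'; python3 wr.py pics/w4.png 61 61
```

```text
time_s: 12.5
eef_pos: [509.7, 33.8, 177.8]
ee_rot: [-0.0, 0.999, 0.032, -0.001]
force: [1.2, 1.5, 0.3]
grip_width: 0.002
grip_force: 0.0
[509.7  33.8 177.8]
[[168. 169.]
 [266. 169.]
 [365. 169.]
 [463. 169.]
 [362. 199.]
 [464. 135.]]
```

View pics/w4.png

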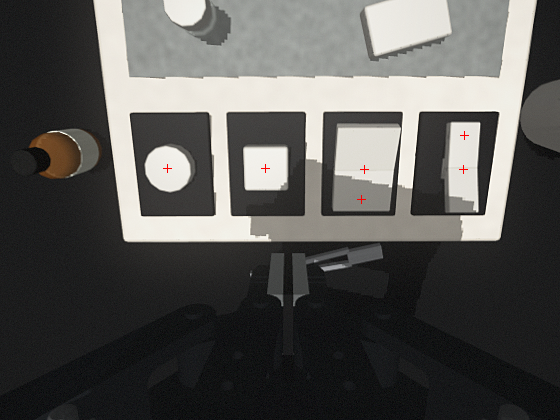

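The round key (168,169) is up again, wide (365,169) is off, slim (463,165) is on, and everything stands where it was. Handing in.

```bash
python3 -c "
from rig import *
print(finish_job())"
```

```text
the job is handed in; nothing more can be done
None
```

I switched the wide rocker off, then the slim rocker on, then pressed the round start key to its stop and released it; the final wrist picture shows all three as required and nothing visibly moved, and I handed the job in at about 12.5 s, though no verdict came back.

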